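# Turn the mirrored bracket in the kit rack

## Task

The rack of L-shaped aluminium brackets for the next apparatus frame has to hold brackets of one hand only, like the pattern bracket clamped at its left end. One of the three loose brackets stands mirrored, its tall stem at the wrong end: lift it out, turn it back to front and set it upright, fully down, in its own place again. Leave the brackets that already match the pattern as they stand.

Things in the scene. Friction and masses are not known exactly. Their poses are not given: they have to be found in the camera images.
- kit_rack: Fixed grey rack, base 74 x 450 x 8 mm. At its left end, seen by the robot, a pattern bracket like the loose ones is clamped for good. Origin: underside of the base, below the centre of the pattern's foot; x away from the robot, y left along the row, z up. Pattern's stem at y = +21 mm. Places for brackets centred at x 0, y -115, -230, -345 mm. A bracket is right if its y points as the rack's y, mirrored if opposite.
- slot_floor (a point): Middle of the slot floor of the rack's middle place (rack y -230 mm), 8 mm above the worktop; axes as the rack's. Each place is a slot along y, 21 mm wide, 80 mm or more long, walls 18 mm high, above that flared to some 38 mm between the lips, which are 46 mm above the worktop. Seated brackets, pattern included, top out 120 mm above the worktop.
- bracket_a: Loose bracket: flat aluminium L, 16 mm thick, about 0.17 kg. Foot bar 64 mm long, 52 tall; from one end a stem 22 mm wide rises to 112 mm above the underside. Faces alike. Origin: centre of the foot's underside; z up the stem, x across the thickness, y along the foot towards the stem, whose centre line is at y = +21 mm.
- bracket_b: Second loose bracket, identical to bracket_a, same origin and axes. Any bracket may be in any of the three places and any may be the mirrored one.
- bracket_c: Third loose bracket, identical to bracket_a, same origin and axes. Any bracket may be in any of the three places and any may be the mirrored one.

How it is judged:
By the outcome, as a careful person would: the job done as asked, in the order asked, and still so for the second after the job is handed in, with the robot touching nothing.
It also fails if it takes over 35 s, if anything falls off the work surface, if the arm or the gripper's body presses on something with over 40 N, if the wrist force passes 120 N, or if a joint passes its speed limit or range.

## Robot

A 7-joint arm with a two-finger parallel gripper is mounted at the origin on a cart in front of the work surface, level with it; the furniture and walls round the work are solid. World frame = base frame: x ahead of the robot, y to its left, z up, the work surface at z = 0. Lengths are in m, angles in rad, forces in N, time in s.
With the tool pointing down it reaches from about 0.4 to 0.85 m from the base axis. Payload 10.4 kg.
Tool frame: the origin (TCP) lies midway between the tips of the shut fingers; the grasp point (between the pads) lies 19 mm behind it; x points along the fingers, y is the direction in which the jaws open and shut, and the axes are right-handed (so a half turn about x gives the same grasp; the last joint's range is limited). The gripper opens to 87 mm and grips with 3 to 60 N. Pads are 19 mm wide; open, the fingers measure 117 mm over their backs; the gripper's body (75 mm by 190 mm) begins 51 mm behind the grasp point.
Start: joints at [-1.36, 0.332, -0.065, 1.46, 0.022, 1.35, -0.088], TCP at [0.145, 0.608, 0.223] pointing down, gripper open.
Joint ranges: [-2.6, 2.6], [-0.5, 2.12], [-1.47, 1.34], [0.16, 2.42], [-1.27, 4.41], [0.06, 2.06], [-2.6, 2.6]. Speed limits (rad/s): [2.22, 2.22, 2.79, 2.79, 3.14, 3.14, 3.14].

## Interface

Orientations are given as a unit quaternion [x, y, z, w].
In Python, from bench import r gives the robot as it stands.
- The arm moves only by the shell command python3 -m jog 'ROWS' [OPENING] [FORCE]. ROWS is JSON, a list of rows, each an object with "slide": the shift along the tool's x, y, z in cm, a list of three; "roll": the turn about the tool's x in degrees. A call has 1 to 5 rows; each row is the pose to reach, as a shift and turn from the pose measured when the call began, along the tool's axes at that moment; what a row does not reach only later rows make up. A row lasts 1/12 s, in which the tool goes at most 41.7 mm and 7.16 degrees, less where a joint would pass 70% of its speed; a pose out of reach is approached as far as the arm can. A call with a gripper value outside its range is refused whole. OPENING is the closure, from 0 (fully open) to 1 (shut), set as the call begins (- or left out, the last holds). The fingers move at their own pace and stop on an object; FORCE is the grip in N (left out, the last holds). Time passes only in rows, so rows that repeat a pose let the fingers close. It gives the time, the measured TCP pose, the force and the opening at its end, in the units of the state.
- r.read_state(): the state, without advancing time (a new reading comes with each control period).
- r.camera(name): name is "scene" or "top" or "wrist"; returns the picture (400x640x3 uint8, red, green, blue); there is no depth.
- r.camera_info(name): a dict with "intrinsics" (3x3 intrinsics, pixels), "k1" (the pictures are not rectified: a ray, as slopes to the right and down, at radius r is drawn at 1 + k1 r^2 times it, then the intrinsics apply), "R" (3x3) and "t" (3): a world point X has camera coordinates R X + t; the wrist camera has in their place "hand_eye" (4x4, takes a point from camera to tool coordinates, whose origin is the TCP and whose axes are the tool frame's). Camera axes: x right, y down, z forward; pixel columns grow to the right and rows downward; lengths in m; the calibration is good to about 2 mm. A picture is of the moment at which its call begins: read the wrist's pose just before it. camera_info takes no time and is no camera call.
- r.close_job(): hands the job in, once; it reports no verdict.
The state is a dict: "time": time; "joint_positions": joint angles; "joint_vel": joint speeds; "joint_torque": joint torques, N m; "ee_pos": TCP position; "eef_rot": TCP orientation; "ft_force": force on the tool from outside, world axes, zero at the start; "torque": the same for the moment, N m; "width": finger opening in m.
Only numpy, scipy, OpenCV 4.12 (cv2) and the standard library are available. Lean on these libraries where they do the work, as an engineer would, in place of code of your own. Each camera call takes 0.05 s, during which the arm holds its last target.

## Working session

There is one attempt and no reset: what is moved stays moved. The work goes in short steps, Python scripts to look and compute and a shell command to move; the robot and the scene stay as the last step left them, time stands still between calls to the robot, and variables do not carry over. Pictures are saved under pics/ and viewed, and the job is handed in when it is done.

```bash
mkdir -p pics; ls; python3 - <<'E'
from bench import r
import cv2,numpy as np
np.set_printoptions(precision=4,suppress=True)
s=r.read_state(); print({k:np.round(v,4) for k,v in s.items()})
for n in("scene","top"):
    cv2.imwrite(f"pics/{n}0.png",r.camera(n)[:,:,::-1]); print(n,r.camera_info(n))
print(r.camera_info("wrist"))
E
```

```text
pics
{'time': np.float64(0.0), 'joint_positions': array([-1.3596,  0.3329, -0.0647,  1.461 ,  0.0216,  1.3499, -0.0885]), 'joint_vel': array([-0.0005,  0.0006, -0.0004,  0.0015,  0.0005, -0.0003,  0.0001]), 'joint_torque': array([ -0.0007, -62.3263,   0.0243, -38.9886,  -0.0612,   0.0401,
         0.0002]), 'ee_pos': array([0.1447, 0.6076, 0.2217]), 'eef_rot': array([ 0.0819,  0.7023, -0.083 ,  0.7022]), 'ft_force': array([ 1.047 , -0.1199,  0.7265]), 'torque': array([0.0411, 0.0096, 0.0481]), 'width': np.float64(0.0872)}
scene {'intrinsics': array([[490.3663,   0.    , 314.2719],
       [  0.    , 490.3663, 196.4808],
       [  0.    ,   0.    ,   1.    ]]), 'k1': -0.1388531412840979, 'R': array([[ 0.8333, -0.5528, -0.0083],
       [-0.4084, -0.6054, -0.6832],
       [ 0.3726,  0.5727, -0.7302]]), 't': array([-0.3229,  0.3404,  0.6749])}
top {'intrinsics': array([[367.6113,   0.    , 316.9568],
       [  0.    , 367.6113, 204.0667],
       [  0.    ,   0.    ,   1.    ]]), 'k1': -0.0036995001386095033, 'R': array([[-0.0006, -0.9999,  0.0141],
       [-0.9994,  0.0001, -0.0344],
       [ 0.0344, -0.0141, -0.9993]]), 't': array([0.1655, 0.4799, 0.8813])}
{'intrinsics': array([[283.011 ,   0.    , 321.8485],
       [  0.    , 283.011 , 198.7805],
       [  0.    ,   0.    ,   1.    ]]), 'k1': -0.009159801997516401, 'hand_eye': array([[ 0.0004, -0.2798,  0.96  , -0.1622],
       [ 1.    ,  0.0001, -0.0004,  0.0002],
       [ 0.    ,  0.96  ,  0.2798, -0.0779],
       [ 0.    ,  0.    ,  0.    ,  1.    ]])}
```

View pics/scene0.png

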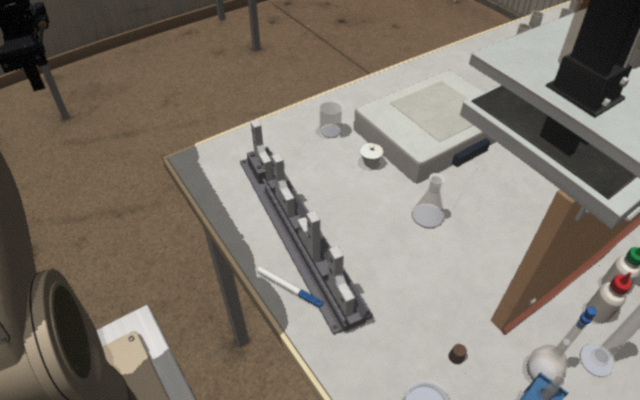

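View pics/top0.png

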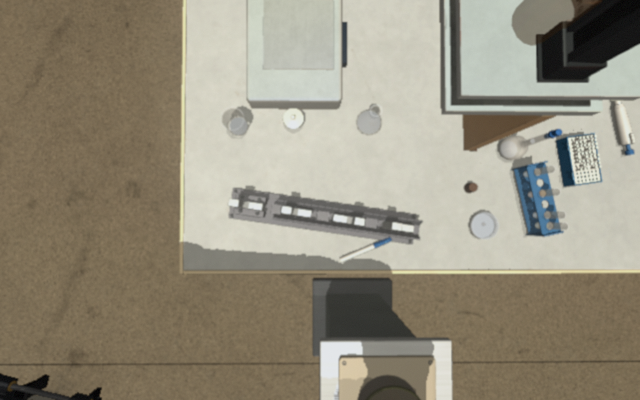

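The scene view shows the rack running from (255,150), the pattern end, to (350,315). The top view shows it from (232,200) to (418,230). I'll enlarge both.

```bash
python3 - <<'E'
import cv2
a=cv2.imread("pics/top0.png")[170:260,215:435]; cv2.imwrite("pics/top0z.png",cv2.resize(a,None,fx=3.6,fy=3.6,interpolation=cv2.INTER_CUBIC))
a=cv2.imread("pics/scene0.png")[110:340,220:400]; cv2.imwrite("pics/scene0z.png",cv2.resize(a,None,fx=2.6,fy=2.6,interpolation=cv2.INTER_CUBIC))
E
```

```text
(no output)
```

View pics/top0z.png

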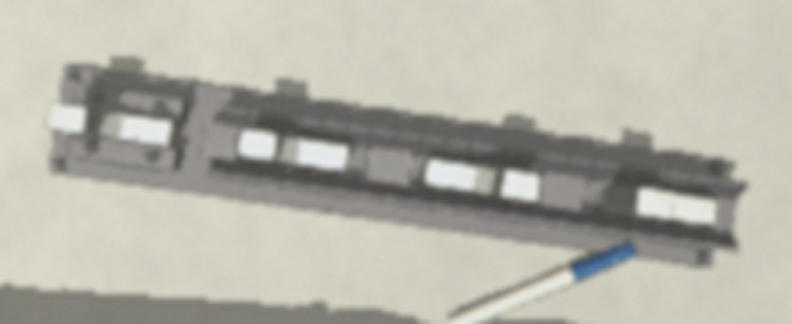

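View pics/scene0z.png

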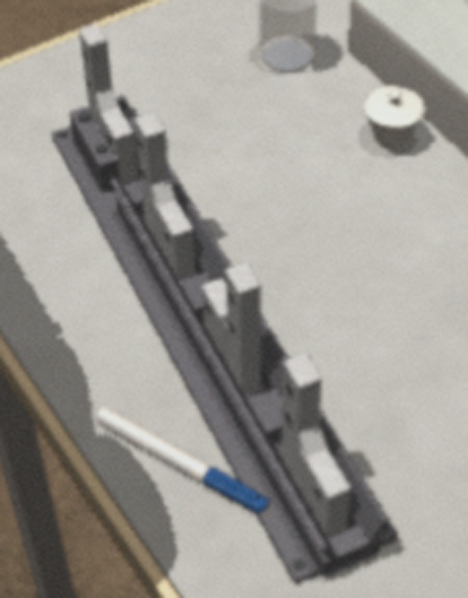

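The pattern, left and right brackets all have their stem on the left. The middle one has it on the right (top zoom 520,185), so it is the mirrored one. Next I measure the bracket tops in both views.

```bash
cat > h.py <<'E'
import numpy as np,cv2
from scipy.spatial.transform import Rotation as Ro
np.set_printoptions(precision=4,suppress=True)
def ray(ci,px,Rt=None):
    K=ci["intrinsics"];k=ci["k1"]
    d=cv2.undistortPoints(np.array([[px]],float),K,np.array([k,0,0,0,0.]))[0,0]
    d=np.array([d[0],d[1],1.])
    if "R" in ci: R=ci["R"];c=-R.T@ci["t"];d=R.T@d
    else:
        p,q=Rt;T=ci["hand_eye"];R=Ro.from_quat(q).as_matrix();c=p+R@T[:3,3];d=R@T[:3,:3]@d
    return c,d/np.linalg.norm(d)
def plane(ci,px,z,Rt=None):
    c,d=ray(ci,px,Rt);return c+d*(z-c[2])/d[2]
def tri(rs):
    A=sum(np.eye(3)-np.outer(d,d) for c,d in rs);b=sum((np.eye(3)-np.outer(d,d))@c for c,d in rs)
    X=np.linalg.solve(A,b);return X,[np.linalg.norm((np.eye(3)-np.outer(d,d))@(X-c))*1000 for c,d in rs]
E
python3 - <<'E'
from bench import r
from h import *
s=r.read_state();R=Ro.from_quat(s["eef_rot"]).as_matrix();print(R)
ci=r.camera_info("top");im=cv2.imread("pics/top0.png")
g=im.min(2);m=(g>215).astype(np.uint8);roi=np.zeros_like(m)
cv2.fillPoly(roi,[np.array([[222,188],[425,215],[425,238],[222,210]])],1)
m&=roi
n,l,st,ce=cv2.connectedComponentsWithStats(m)
for i in range(1,n):
    if st[i,4]>15: print(st[i],ce[i],plane(ci,ce[i],.12),plane(ci,ce[i],.06))
print(im[229,300:312].tolist())
cs=r.camera_info("scene");im=cv2.imread("pics/scene0.png")
# stem tops in scene, by hand from zoom
for nm,p,t in [("pat",(95,37),(68,118)),("left",(151,127),(258,144)),("mid",(242,278),(521,185)),("right",(301,370),(655,204)),("midfoot",(217,292),(452,175)),("leftfoot",(172,215),(322,154))]:
    ps=(220+p[0]/2.6,110+p[1]/2.6);pt=(215+t[0]/3.6,170+t[1]/3.6)
    print(nm,tri([ray(cs,ps),ray(ci,pt)]))
E
```

```text
[[-0.0002  0.2316  0.9728]
 [-0.0012  0.9728 -0.2316]
 [-1.     -0.0013  0.0001]]
[229 200   9   6  44] [233.0682 202.3864] [0.4797 0.3434 0.12  ] [0.482  0.3562 0.06  ]
[249 203  13   6  58] [254.8276 205.6897] [0.4727 0.2976 0.12  ] [0.4745 0.3069 0.06  ]
[282 207   9   6  45] [286.0222 209.6444] [0.4643 0.232  0.12  ] [0.4655 0.2362 0.06  ]
[298 210  13   6  59] [304.     212.5424] [0.4582 0.1942 0.12  ] [0.4589 0.1955 0.06  ]
[334 215  13   7  61] [339.7705 218.1639] [0.4463 0.1188 0.12  ] [0.4461 0.1142 0.06  ]
[355 218   9   7  46] [359.1957 221.1739] [0.44   0.0778 0.12  ] [0.4392 0.07   0.06  ]
[393 223   8   7  41] [396.439  226.1707] [ 0.4294 -0.001   0.12  ] [ 0.4278 -0.0148  0.06  ]
[402 225  11   6  45] [407.1778 227.9111] [ 0.4257 -0.0237  0.12  ] [ 0.4238 -0.0393  0.06  ]
[[191, 206, 207], [190, 204, 206], [182, 196, 198], [176, 188, 190], [171, 183, 185], [166, 177, 179], [162, 173, 175], [165, 176, 178], [165, 175, 176], [157, 164, 168], [147, 154, 156], [142, 148, 151]]
pat (array([0.4789, 0.3421, 0.1177]), [np.float64(0.03502197734068782), np.float64(0.03502197734060961)])
left (array([0.4632, 0.2311, 0.1173]), [np.float64(0.4811153306736517), np.float64(0.4811153306737364)])
mid (array([0.4387, 0.0771, 0.1194]), [np.float64(0.9683213412650106), np.float64(0.9683213412650173)])
right (array([ 0.4277, -0.0017,  0.1197]), [np.float64(0.6926838755705378), np.float64(0.6926838755705224)])
midfoot (array([0.4434, 0.1139, 0.0665]), [np.float64(1.9644163760781392), np.float64(1.9644163760782052)])
leftfoot (array([0.4569, 0.1952, 0.0627]), [np.float64(1.6638431357225971), np.float64(1.6638431357226442)])
```

Both views put the stem tops at about 0.12 m and the foot tops at about 0.06 m, and the rack is yawed about -8.3°. The half turn has to fit the last joint's range, so I'll grip the stem across its 22 mm width with the jaws along the rack. That needs a roll of about -5° now and +180° later. I'll move off now.

```bash
python3 -m jog '[{"slide":[0,-3,4],"roll":-5.1},{"slide":[0,-5,7.5],"roll":-5.1},{"slide":[0,-7,11],"roll":-5.1},{"slide":[0,-9,14.5],"roll":-5.1},{"slide":[0,-11,18],"roll":-5.1}]' 0.42 30
python3 -c "
from bench import r
import numpy as np
from h import *
s=r.read_state();print(s['joint_positions'],s['ee_pos'],Ro.from_quat(s['eef_rot']).as_matrix())
R=Ro.from_quat(s['eef_rot']).as_matrix()
for t in [(.4,.33,.22),(.44,.0765,.22)]: print(100*R.T@(np.array(t)-s['ee_pos']))
"
```

```text
time: 0.52
ee_pos: [0.2931, 0.4593, 0.2217]
eef_rot: [0.051, 0.705, -0.052, 0.705]
ft_force: [1.2, 1.0, -0.4]
width: 0.0617
[-1.114   0.1565  0.0303  1.6782 -0.0046  1.3085  0.3433] [0.2931 0.4593 0.2217] [[-0.0005  0.1441  0.9896]
 [-0.0015  0.9896 -0.1441]
 [-1.     -0.0016 -0.0002]]
[  0.1893 -11.2503  12.4391]
[  0.2267 -35.759   20.0513]
```

```bash
python3 -m jog '[{"slide":[0,-3,2.7],"roll":0},{"slide":[0,-6,5.4],"roll":0},{"slide":[0,-9,8.1],"roll":0},{"slide":[0,-12,10.8],"roll":0},{"slide":[0,-15.2,13.2],"roll":0}]' 0.42 30
python3 -m jog '[{"slide":[0,-3.8,1.4],"roll":0},{"slide":[0,-7.6,2.8],"roll":0},{"slide":[0,-11.4,4.1],"roll":0},{"slide":[0,-15.2,5.4],"roll":0},{"slide":[0,-19,6.6],"roll":0}]'
python3 - <<'E'
from bench import r
from h import *
s=r.read_state();im=r.camera("wrist");R=Ro.from_quat(s['eef_rot']).as_matrix()
np.savez("w1.npz",p=s['ee_pos'],q=s['eef_rot'])
cv2.imwrite("pics/w1.png",im[:,:,::-1]);print(s['time'],s['ee_pos'],s['joint_positions'],100*R.T@(np.array((.44,.0765,.22))-s['ee_pos']));print(R)
E
```

```text
time: 0.93
ee_pos: [0.4027, 0.2879, 0.2218]
eef_rot: [0.051, 0.705, -0.052, 0.705]
ft_force: [0.6, 0.7, 0.9]
width: 0.0506
time: 1.35
ee_pos: [0.4404, 0.0882, 0.2219]
eef_rot: [0.051, 0.705, -0.052, 0.705]
ft_force: [0.9, 0.4, 0.5]
width: 0.0503
1.35 [0.4404 0.0882 0.2219] [-0.7011 -0.0819  0.3837  1.9171  0.0329  1.3018  1.0984] [ 0.1925 -1.1662  0.1267]
[[-0.0008  0.1445  0.9895]
 [-0.0014  0.9895 -0.1445]
 [-1.     -0.0015 -0.0005]]
```

View pics/w1.png

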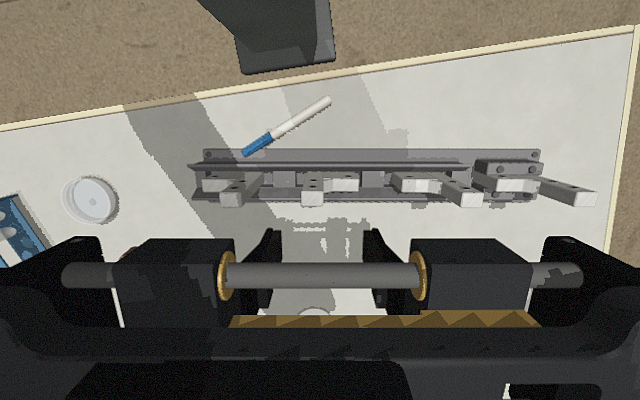

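The wrist view shows the mid stem top at (312,199) and its foot top at (343,184). The other stem tops are at (232,197) and (465,197), and the pattern's is at (575,195). I'll shift above the stem, take a second wrist view and triangulate.

```bash
python3 -m jog '[{"slide":[1,-0.6,0],"roll":0},{"slide":[3,-1.2,0.1],"roll":0},{"slide":[5,-1.2,0.1],"roll":0},{"slide":[5,-1.2,0.1],"roll":0}]'
python3 - <<'E'
from bench import r
from h import *
s=r.read_state();im=r.camera("wrist")
np.savez("w2.npz",p=s['ee_pos'],q=s['eef_rot'])
cv2.imwrite("pics/w2.png",im[:,:,::-1]);print(s['time'],s['ee_pos'])
for n in (1,2):
    a=cv2.imread(f"pics/w{n}.png")[125:235,170:630]; cv2.imwrite(f"pics/w{n}z.png",cv2.resize(a,None,fx=1.7,fy=1.7,interpolation=cv2.INTER_CUBIC))
a=np.vstack([cv2.imread("pics/w1z.png"),cv2.imread("pics/w2z.png")]);cv2.imwrite("pics/w12.png",a)
E
```

```text
time: 1.73
ee_pos: [0.4385, 0.0674, 0.1684]
eef_rot: [0.052, 0.707, -0.056, 0.703]
ft_force: [-0.0, 0.4, -1.0]
width: 0.0506
1.7333 [0.4385 0.0674 0.1684]
```

View pics/w12.png

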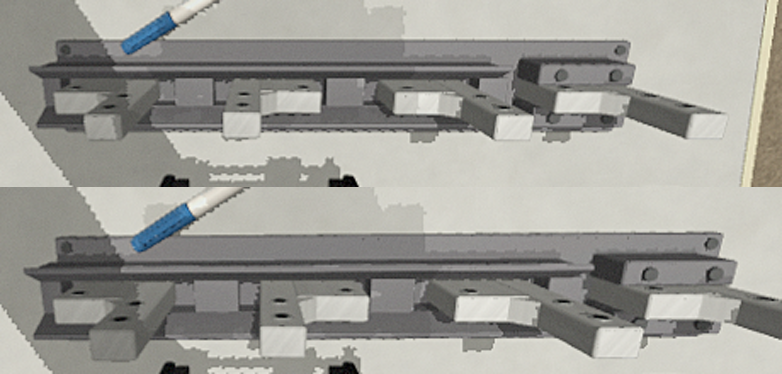

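View pics/w2.png

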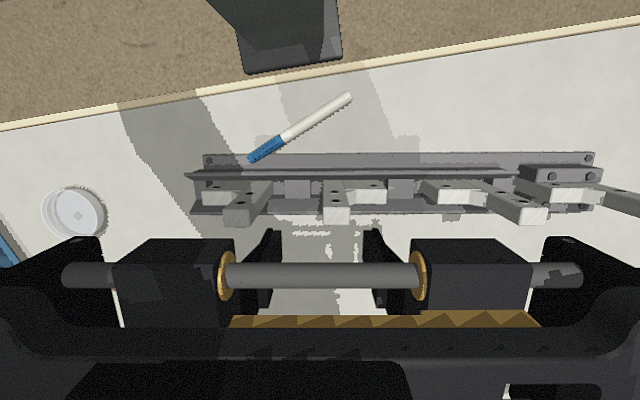

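```bash
python3 - <<'E'
from bench import r
from h import *
s=r.read_state();R=Ro.from_quat(s['eef_rot']).as_matrix();print(s['time'],s['ee_pos'],s['joint_positions'],s['joint_vel']);print(R)
ci=r.camera_info("wrist")
w=[np.load(f"w{n}.npz") for n in(1,2)]
f=lambda n,x,y:((170+x/1.7,125+y/1.7),(w[n-1]['p'],w[n-1]['q']))
for nm,a,b in [("midstem",(241,124),(283,155)),("midfoot",(293,102),(337,121)),("rstem",(103,125),(114,158)),("lstem",(514,125),(615,155)),("lfoot",(418,104),(482,121))]:
    rs=[]
    for n,p in((1,a),(2,b)):
        px,Rt=f(n,*p);rs.append(ray(ci,px,Rt));print(n,plane(ci,px,.12 if "stem" in nm else .06,Rt))
    print(nm,tri(rs))
E
```

```text
1.7833 [0.4393 0.068  0.1703] [-0.6787 -0.0475  0.4126  1.9985  0.0243  1.1918  1.1424] [-0.0061 -0.0199 -0.006  -0.0576  0.0051  0.0332 -0.0053]
[[-0.004   0.1523  0.9883]
 [-0.0048  0.9883 -0.1523]
 [-1.     -0.0054 -0.0032]]
1 [0.4373 0.0788 0.12  ]
2 [0.4378 0.079  0.12  ]
midstem (array([0.4358, 0.0791, 0.1255]), [np.float64(0.09896126558206067), np.float64(0.09896126558209321)])
1 [0.4435 0.112  0.06  ]
2 [0.4432 0.1127 0.06  ]
midfoot (array([0.4421, 0.112 , 0.0647]), [np.float64(0.3226240479431537), np.float64(0.32262404794320193)])
1 [0.4265 0.0005 0.12  ]
2 [0.4275 0.0009 0.12  ]
rstem (array([0.423 , 0.0062, 0.1347]), [np.float64(0.2168700161804182), np.float64(0.21687001618040558)])
1 [0.4604 0.2333 0.12  ]
2 [0.4611 0.2314 0.12  ]
lstem (array([0.4635, 0.2363, 0.1135]), [np.float64(0.757988008098346), np.float64(0.7579880080984294)])
1 [0.4574 0.1975 0.06  ]
2 [0.456  0.1963 0.06  ]
lfoot (array([0.4604, 0.2012, 0.0483]), [np.float64(0.41085438865103086), np.float64(0.410854388651035)])
```

```bash
python3 -m jog '[{"slide":[0,0.5,-0.1],"roll":-0.2},{"slide":[0,1.03,-0.2],"roll":-0.45},{"slide":[0,1.03,-0.2],"roll":-0.45},{"slide":[0,1.03,-0.2],"roll":-0.45}]'
python3 - <<'E'
from bench import r
from h import *
s=r.read_state();R=Ro.from_quat(s['eef_rot']).as_matrix();print(s['time'],s['ee_pos'],s['joint_positions'],s['joint_vel']);print(R)
E
```

```text
time: 2.12
ee_pos: [0.4392, 0.0793, 0.171]
eef_rot: [0.049, 0.706, -0.052, 0.704]
ft_force: [0.2, -0.4, -0.8]
width: 0.0504
2.1167 [0.4392 0.0793 0.171 ] [-0.6906 -0.0435  0.4008  1.994   0.0219  1.192   1.1291] [ 0.0067 -0.0026  0.0137  0.0046  0.004  -0.003   0.0054]
[[-0.0031  0.1429  0.9897]
 [-0.0044  0.9897 -0.1429]
 [-1.     -0.0048 -0.0024]]
```

```bash
python3 -m jog '[{"slide":[1.2,0,0],"roll":0},{"slide":[3,0,0],"roll":0},{"slide":[4.2,0,0],"roll":0},{"slide":[4.5,0,0],"roll":0},{"slide":[4.5,0,0],"roll":0}]'
python3 - <<'E'
from bench import r
from h import *
s=r.read_state();R=Ro.from_quat(s['eef_rot']).as_matrix();print(s['time'],s['ee_pos']);print(R)
cv2.imwrite("pics/w3.png",r.camera("wrist")[:,:,::-1])
E
```

```text
time: 2.53
ee_pos: [0.4388, 0.079, 0.1257]
eef_rot: [0.049, 0.707, -0.052, 0.704]
ft_force: [-0.0, -0.5, 0.2]
width: 0.0507
2.5333 [0.4388 0.079  0.1257]
[[-0.0039  0.1428  0.9897]
 [-0.005   0.9897 -0.1429]
 [-1.     -0.0055 -0.0032]]
```

View pics/w3.png

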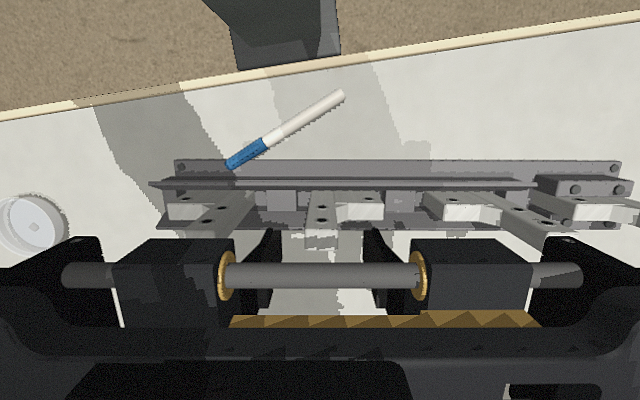

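The stem top at (320,240) is centred between the fingers (272 and 372). I'll descend to TCP z of about 0.072 and close.

```bash
python3 -m jog '[{"slide":[1.2,0,0],"roll":0},{"slide":[3.2,0,0],"roll":0},{"slide":[4.8,0,0],"roll":0},{"slide":[5.3,0,0],"roll":0},{"slide":[5.3,0,0],"roll":0}]'
python3 - <<'E'
from bench import r
from h import *
s=r.read_state();R=Ro.from_quat(s['eef_rot']).as_matrix();print(s['time'],s['ee_pos'],s['ft_force']);print(R)
cv2.imwrite("pics/s3.png",cv2.resize(r.camera("scene")[110:340,220:400,::-1],None,fx=2.6,fy=2.6))
E
```

```text
time: 3.0
ee_pos: [0.4389, 0.0788, 0.0733]
eef_rot: [0.049, 0.707, -0.053, 0.704]
ft_force: [0.7, -0.8, 0.1]
width: 0.0509
3.0 [0.4389 0.0788 0.0733] [ 0.7012 -0.8384  0.095 ]
[[-0.0039  0.1428  0.9897]
 [-0.0051  0.9897 -0.1428]
 [-1.     -0.0056 -0.0031]]
```

View pics/s3.png

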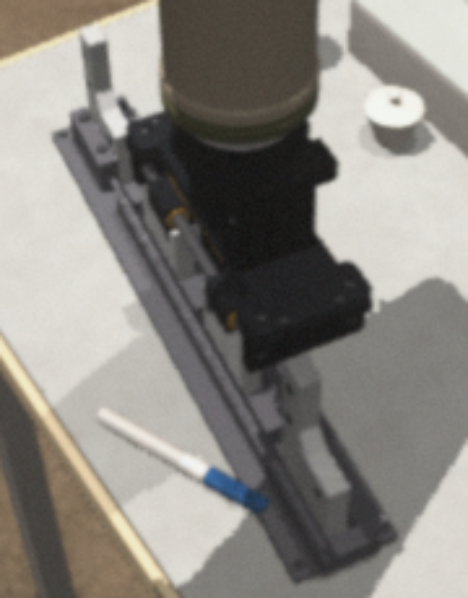

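The gripper straddles the stem and nothing touches. Closing now.

```bash
python3 -m jog '[{"slide":[0,0,0],"roll":0},{"slide":[0,0,0],"roll":0},{"slide":[0,0,0],"roll":0},{"slide":[0,0,0],"roll":0},{"slide":[0,0,0],"roll":0}]' 1 40; python3 -m jog '[{"slide":[0,0,0],"roll":0},{"slide":[-0.5,0,0],"roll":0},{"slide":[-1.2,0,0],"roll":0},{"slide":[-1.5,0,0],"roll":0},{"slide":[-1.5,0,0],"roll":0}]'
```

```text
time: 3.47
ee_pos: [0.4396, 0.079, 0.0744]
eef_rot: [0.049, 0.706, -0.052, 0.705]
ft_force: [-0.3, 0.3, -0.3]
width: 0.025
time: 3.88
ee_pos: [0.4403, 0.0793, 0.0905]
eef_rot: [0.049, 0.705, -0.052, 0.705]
ft_force: [1.0, -0.2, -1.0]
width: 0.0219
```

The gripper holds at 22 mm. Lifting clear of the neighbours.

```bash
python3 -m jog '[{"slide":[-1,0,0],"roll":0},{"slide":[-2.8,0,0],"roll":0},{"slide":[-4.6,0,0],"roll":0},{"slide":[-6,0,0],"roll":0},{"slide":[-6.5,0,0],"roll":0}]';python3 -m jog '[{"slide":[-1,0,0],"roll":0},{"slide":[-2.8,0,0],"roll":0},{"slide":[-4.4,0,0],"roll":0},{"slide":[-5.2,0,0],"roll":0},{"slide":[-5.2,0,0],"roll":0}]'
python3 - <<'E'
from bench import r
from h import *
s=r.read_state();R=Ro.from_quat(s['eef_rot']).as_matrix();print(s['time'],s['ee_pos'],s['ft_force'],s['width'],s['joint_positions']);print(R)
np.savez("w4.npz",p=s['ee_pos'],q=s['eef_rot'])
cv2.imwrite("pics/w4.png",r.camera("wrist")[:,:,::-1])
cv2.imwrite("pics/s4.png",cv2.resize(r.camera("scene")[80:340,200:400,::-1],None,fx=2.3,fy=2.3))
E
```

```text
time: 4.3
ee_pos: [0.4413, 0.0798, 0.158]
eef_rot: [0.05, 0.704, -0.051, 0.706]
ft_force: [0.4, 0.5, -1.7]
width: 0.0218
time: 4.72
ee_pos: [0.442, 0.0802, 0.2114]
eef_rot: [0.05, 0.704, -0.051, 0.707]
ft_force: [0.2, -0.3, -1.4]
width: 0.0219
4.7167 [0.442  0.0802 0.2114] [ 0.2399 -0.2593 -1.3769] 0.021947511920362272 [-0.696  -0.08    0.3967  1.9373  0.0347  1.2742  1.1167]
[[ 0.0045  0.1432  0.9897]
 [-0.001   0.9897 -0.1431]
 [-1.     -0.0004  0.0046]]
```

View pics/w4.png

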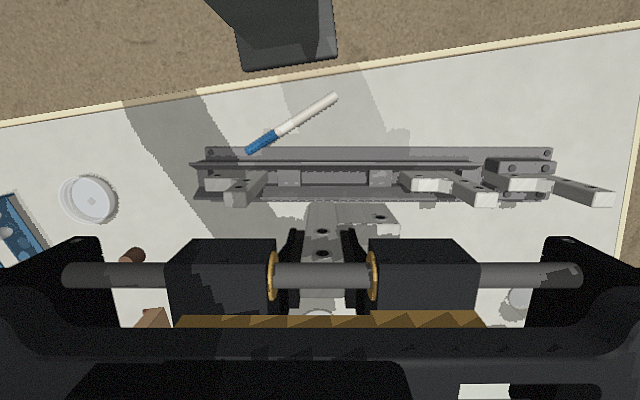

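View pics/s4.png

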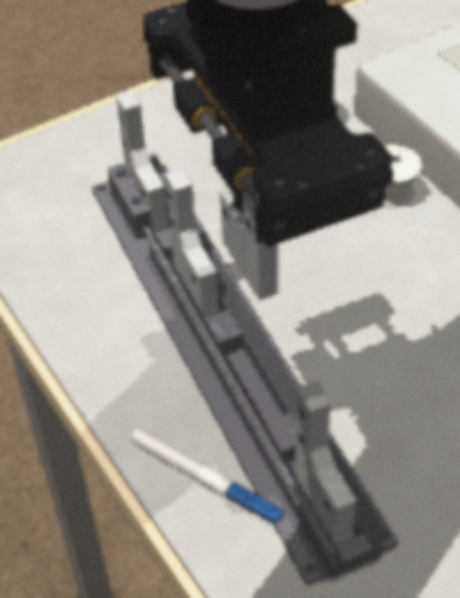

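The bracket is held upright and clear, and the neighbours are unmoved. Now the half turn, roll positive because joint 7 is at +1.12.

```bash
python3 -m jog '[{"slide":[0,0,0],"roll":4},{"slide":[0,0,0],"roll":10},{"slide":[0,0,0],"roll":16},{"slide":[0,0,0],"roll":22},{"slide":[0,0,0],"roll":28}]';python3 -m jog '[{"slide":[0,0,0],"roll":7},{"slide":[0,0,0],"roll":14},{"slide":[0,0,0],"roll":21},{"slide":[0,0,0],"roll":28},{"slide":[0,0,0],"roll":35}]';python3 -m jog '[{"slide":[0,0,0],"roll":7},{"slide":[0,0,0],"roll":14},{"slide":[0,0,0],"roll":21},{"slide":[0,0,0],"roll":28},{"slide":[0,0,0],"roll":35}]'
python3 - <<'E'
from bench import r
from h import *
s=r.read_state();R=Ro.from_quat(s['eef_rot']).as_matrix();print(s['time'],s['ee_pos'],s['ft_force'],s['width'],s['joint_positions']);print(R)
E
```

```text
time: 5.23
ee_pos: [0.4404, 0.0797, 0.208]
eef_rot: [0.22, 0.671, -0.223, 0.672]
ft_force: [-0.2, -1.0, -1.7]
width: 0.0218
time: 5.65
ee_pos: [0.4397, 0.0795, 0.2066]
eef_rot: [0.413, 0.572, -0.417, 0.573]
ft_force: [-0.5, -0.2, -1.7]
width: 0.0214
time: 6.07
ee_pos: [0.439, 0.0793, 0.2051]
eef_rot: [-0.567, -0.419, 0.571, -0.42]
ft_force: [0.3, 0.4, -1.8]
width: 0.0219
6.0667 [0.439  0.0793 0.2051] [ 0.275   0.3605 -1.7641] 0.021887274932644526 [-0.6263 -0.0688  0.3307  1.9433  0.0271  1.2691 -0.605 ]
[[-0.0043  0.9552 -0.2959]
 [-0.005  -0.2959 -0.9552]
 [-1.     -0.0026  0.0061]]
```

```bash
python3 -m jog '[{"slide":[0,0,0],"roll":7},{"slide":[0,0,0],"roll":14},{"slide":[0,0,0],"roll":21},{"slide":[0,0,0],"roll":28},{"slide":[0,0,0],"roll":35}]';python3 -m jog '[{"slide":[0,0,0],"roll":7},{"slide":[0,0,0],"roll":14},{"slide":[0,0,0],"roll":21},{"slide":[0,0,0],"roll":28},{"slide":[0,0,0],"roll":33}]'
python3 - <<'E'
from bench import r
from h import *
s=r.read_state();R=Ro.from_quat(s['eef_rot']).as_matrix();print(s['time'],s['ee_pos'],s['ft_force'],s['width'],s['joint_positions']);print(R,np.degrees(np.arctan2(R[1,1],R[0,1])))
E
```

```text
time: 6.48
ee_pos: [0.4383, 0.0791, 0.2037]
eef_rot: [-0.667, -0.226, 0.672, -0.228]
ft_force: [-0.5, 0.4, -2.4]
width: 0.0214
time: 6.9
ee_pos: [0.4376, 0.0788, 0.2023]
eef_rot: [-0.704, -0.023, 0.71, -0.027]
ft_force: [-0.8, -0.1, -0.6]
width: 0.0221
6.9 [0.4376 0.0788 0.2023] [-0.7779 -0.0767 -0.5722] 0.02209579696955899 [-0.5838 -0.0631  0.2901  1.9453  0.023   1.2667 -1.8013]
[[-0.0083  0.0708 -0.9975]
 [-0.0066 -0.9975 -0.0707]
 [-0.9999  0.006   0.0088]] -85.94051811406611
```

```bash
python3 -m jog '[{"slide":[0,0,0],"roll":5},{"slide":[0,0,0],"roll":10},{"slide":[0,0,0],"roll":12.4},{"slide":[0,0,0],"roll":12.4},{"slide":[0,0,0],"roll":12.4}]';python3 -m jog '[{"slide":[0,-1,0],"roll":0},{"slide":[0,-2.8,0],"roll":0},{"slide":[0,-4.1,0],"roll":0},{"slide":[0,-4.2,0],"roll":0},{"slide":[0,-4.2,0],"roll":0}]'
python3 - <<'E'
from bench import r
from h import *
s=r.read_state();R=Ro.from_quat(s['eef_rot']).as_matrix();print(s['time'],s['ee_pos'],s['ft_force'],s['width'],s['joint_positions'],s['joint_vel']);print(R,np.degrees(np.arctan2(R[1,1],R[0,1])))
np.savez("w5.npz",p=s['ee_pos'],q=s['eef_rot'])
cv2.imwrite("pics/w5.png",r.camera("wrist")[:,:,::-1])
cv2.imwrite("pics/s5f.png",r.camera("scene")[:,:,::-1]);cv2.imwrite("pics/s5.png",cv2.resize(cv2.imread("pics/s5f.png")[80:340,200:400],None,fx=2.3,fy=2.3))
E
```

```text
time: 7.32
ee_pos: [0.4371, 0.0787, 0.2013]
eef_rot: [-0.702, 0.054, 0.709, 0.048]
ft_force: [-0.6, -0.2, -2.2]
width: 0.0217
time: 7.73
ee_pos: [0.443, 0.1212, 0.2006]
eef_rot: [-0.702, 0.053, 0.709, 0.047]
ft_force: [-0.4, -0.4, -0.6]
width: 0.0219
7.7333 [0.443  0.1212 0.2006] [-0.3805 -0.4359 -0.6038] 0.021911723473533574 [-0.6158 -0.0211  0.2446  1.9113  0.0091  1.2633 -2.0861] [ 0.0169 -0.0152  0.0278  0.0093  0.0086  0.0053  0.0078]
[[-0.0104 -0.1408 -0.99  ]
 [-0.0078 -0.99    0.1408]
 [-0.9999  0.0092  0.0092]] -98.09167935882519
```

View pics/w5.png

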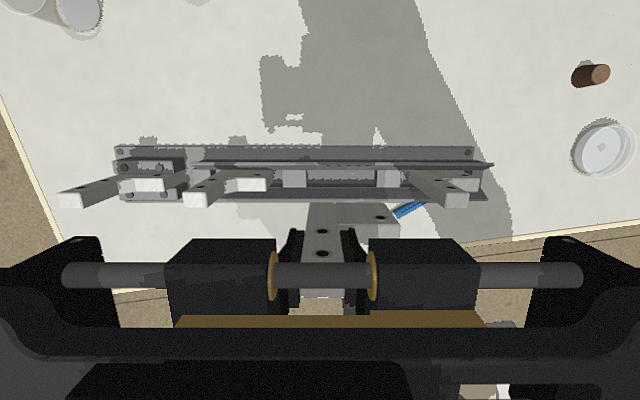

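View pics/s5.png

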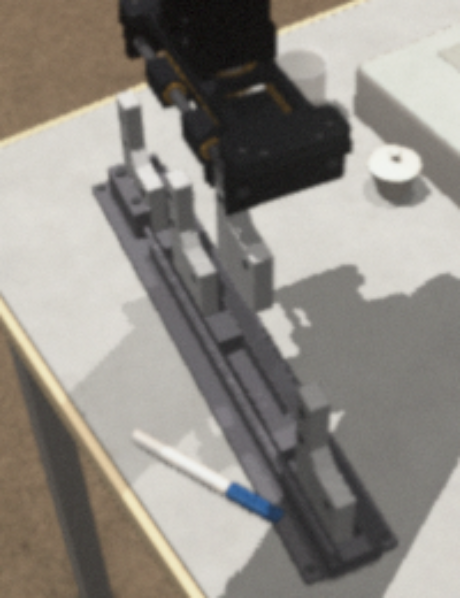

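The bracket is turned, stem on the left, and the neighbours stand as before. In this view the seated stem tops are at about (75,199), (203,200) and (456,200), and the held foot's lower edge is near row 203. I'll enlarge it to measure the in-hand offset and the slot line.

```bash
python3 - <<'E'
import cv2,numpy as np
a=cv2.imread("pics/w5.png")[130:240,50:510];b=cv2.imread("pics/w4.png")[185:265,270:430]
cv2.imwrite("pics/w5z.png",cv2.resize(a,None,fx=1.7,fy=1.7,interpolation=cv2.INTER_CUBIC))
c=cv2.imread("pics/w5.png")[185:265,270:430]
cv2.imwrite("pics/w45z.png",cv2.resize(np.hstack([b,c]),None,fx=2.5,fy=2.5,interpolation=cv2.INTER_CUBIC))
E
```

```text
(no output)
```

View pics/w5z.png

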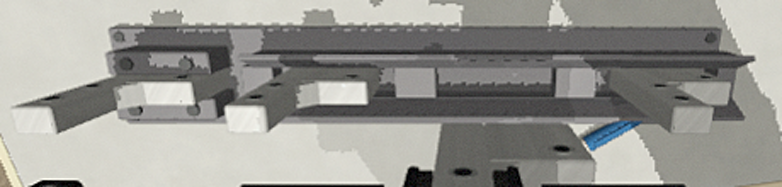

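View pics/w45z.png

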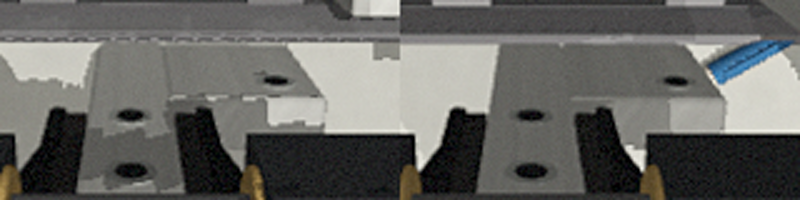

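```bash
python3 - <<'E'
from bench import r
from h import *
ci=r.camera_info("wrist");w=np.load("w5.npz");R=Ro.from_quat(w['q']).as_matrix()
I=(np.zeros(3),np.array([0,0,0,1.]))
for rb,rt in((201.8,223.8),(201.3,223.8),(201.8,224.3)):
    c,d1=ray(ci,(347,rb),I);_,d2=ray(ci,(347,rt),I)
    # z0: c_x+d1x/d1z*(z0-cz) - (d2) = .052
    k=d1[0]/d1[2]-d2[0]/d2[2]; z0=c[2]+.052/k
    print("near face z",z0,"bottom x",c[0]+d1[0]/d1[2]*(z0-c[2]),"top x",c[0]+d2[0]/d2[2]*(z0-c[2]))
for x,px in((.0653,(347,201.8)),(.0133,(347,223.8)),(.0653,(385,201.8)),(.0653,(309,201.8))):
    c,d=ray(ci,px,I);print(c+d*(x-c[0])/d[0])
for nm,p,z in[("pat",(34,120),.12),("left",(247,119),.12),("right",(692,119),.12),("leftfoot",(342,94),.06),("rfoot",(704,95),.06),("patfoot",(168,94),.06)]:
    X=plane(ci,(50+p[0]/1.7,130+p[1]/1.7),z,(w['p'],w['q']));print(nm,X,"tool",R.T@(X-w['p']), 'rack-x-comp',X[:2]@[.9895,-.1445])
for nm,X in[("w1mid",(.4376,.0789)),("w1l",(.4608,.2323)),("w1r",(.427,.0007)),("topP",(.4797,.3434)),("topL",(.4643,.232)),("topM",(.44,.0778)),("topR",(.4294,-.001)),("tcp grasp",(.4396,.079)),("tcp now",w['p'][:2])]: print(nm,np.array(X)@[.9895,-.1445],np.array(X)@[.1445,.9895])
E
```

```text
near face z -0.005019739877116611 bottom x 0.07110545884810401 top x 0.019105458848104023
near face z -0.006993360916791813 bottom x 0.06603942742495214 top x 0.014039427424952122
near face z -0.006267856207114314 bottom x 0.06698273954328657 top x 0.014982739543286577
[ 0.0653  0.021  -0.0068]
[ 0.0133  0.0165 -0.0073]
[ 0.0653  0.0529 -0.0068]
[ 0.0653 -0.011  -0.0068]
pat [0.4778 0.343  0.12  ] tool [ 0.0784 -0.2252 -0.004 ] rack-x-comp 0.4232225966772101
left [0.4622 0.2319 0.12  ] tool [ 0.0795 -0.113  -0.0042] rack-x-comp 0.4238655328490335
right [ 0.4285 -0.0003  0.12  ] tool [ 0.0817  0.1216 -0.0035] rack-x-comp 0.424047468598632
leftfoot [0.4556 0.1965 0.06  ] tool [ 0.1398 -0.0776 -0.0031] rack-x-comp 0.4224090242675055
rfoot [ 0.4213 -0.036   0.06  ] tool [ 0.142   0.1574 -0.0019] rack-x-comp 0.4220752858869088
patfoot [0.4717 0.3075 0.06  ] tool [ 0.1388 -0.1897 -0.0035] rack-x-comp 0.4223049362673085
w1mid 0.42160415 0.14130474999999998
w1l 0.42239425 0.29644645000000003
w1r 0.42241535 0.062394149999999995
topP 0.42504185000000005 0.40911095
topL 0.42590085 0.29665535000000004
topM 0.42413790000000007 0.1405631
topR 0.4250358 0.061058799999999996
tcp grasp 0.42356869999999996 0.1416927
tcp now 0.42084265407956506 0.18397237670374822
```

Measurements:
- **Bracket in hand:** it sits centred in the fingers to about 1 mm.
- **Correction at the slot:** allowing for the slight tool lean, I need about +4 mm in rack x and -4 mm in rack y.

I'll apply that and descend to just above the lips.

```bash
python3 -m jog '[{"slide":[0,0.2,-0.2],"roll":0.2},{"slide":[1,0.4,-0.4],"roll":0.2},{"slide":[3,0.4,-0.4],"roll":0.2},{"slide":[4.2,0.4,-0.4],"roll":0.2},{"slide":[4.2,0.4,-0.4],"roll":0.2}]';python3 -m jog '[{"slide":[1,0,0],"roll":0},{"slide":[2.6,0,0],"roll":0},{"slide":[3.6,0,0],"roll":0},{"slide":[3.6,0,0],"roll":0},{"slide":[3.6,0,0],"roll":0}]'
python3 - <<'E'
from bench import r
from h import *
s=r.read_state();R=Ro.from_quat(s['eef_rot']).as_matrix();print(s['time'],s['ee_pos'],s['ft_force'],s['width'],s['joint_positions'][6],s['joint_vel']);print(R,np.degrees(np.arctan2(R[1,1],R[0,1])))
print(s['ee_pos'][:2]@[.9895,-.1445],s['ee_pos'][:2]@[.1445,.9895])
np.savez("w6.npz",p=s['ee_pos'],q=s['eef_rot'])
cv2.imwrite("pics/w6.png",r.camera("wrist")[:,:,::-1])
cv2.imwrite("pics/s6f.png",r.camera("scene")[:,:,::-1]);cv2.imwrite("pics/s6.png",cv2.resize(cv2.imread("pics/s6f.png")[80:340,200:400],None,fx=2.3,fy=2.3,interpolation=cv2.INTER_CUBIC))
E
```

```text
time: 8.25
ee_pos: [0.4446, 0.1136, 0.1558]
eef_rot: [-0.7, 0.056, 0.71, 0.049]
ft_force: [-0.1, 0.2, -0.8]
width: 0.0216
time: 8.67
ee_pos: [0.444, 0.1131, 0.1197]
eef_rot: [-0.7, 0.056, 0.71, 0.048]
ft_force: [-0.6, 0.6, -0.7]
width: 0.0215
8.6667 [0.444  0.1131 0.1197] [-0.5906  0.6302 -0.6816] 0.021494083321330355 -2.056911695469292 [-0.0009 -0.0148  0.0009 -0.0237  0.0029  0.008  -0.001 ]
[[-0.0147 -0.1478 -0.9889]
 [-0.01   -0.9889  0.1479]
 [-0.9998  0.0121  0.0131]] -98.49844900421208
0.42299535458231086 0.17604754976615858
```

View pics/w6.png

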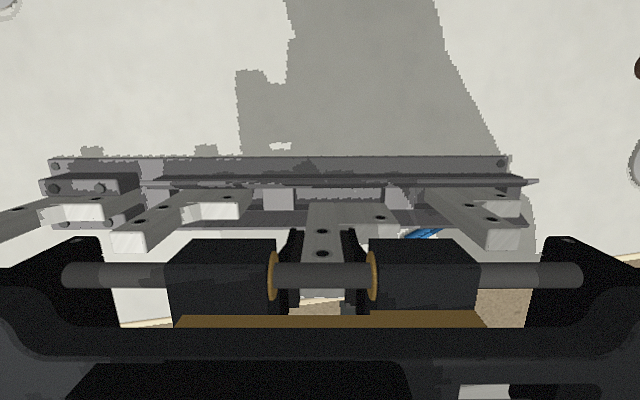

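View pics/s6.png

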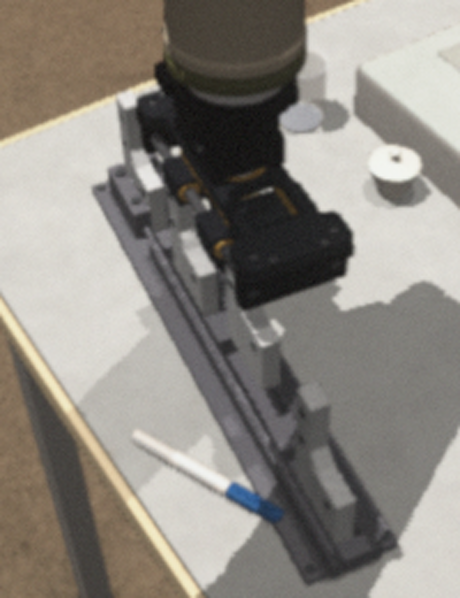

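The foot is over the channel at about (345,205). The tool leans about 1°, which drifts the bracket 1–1.5 mm, so I'll correct that while entering the flare.

```bash
python3 -m jog '[{"slide":[0.2,-0.3,-0.16],"roll":0},{"slide":[1,-0.3,-0.16],"roll":0},{"slide":[1.8,-0.3,-0.16],"roll":0},{"slide":[2.4,-0.3,-0.16],"roll":0},{"slide":[2.4,-0.3,-0.16],"roll":0}]'
python3 - <<'E'
from bench import r
from h import *
s=r.read_state();R=Ro.from_quat(s['eef_rot']).as_matrix();print(s['time'],s['ee_pos'],s['ft_force'],s['torque'],s['width']);print(R[:,0])
print(s['ee_pos'][:2]@[.9895,-.1445],s['ee_pos'][:2]@[.1445,.9895])
E
```

```text
time: 9.18
ee_pos: [0.4453, 0.1155, 0.0948]
eef_rot: [-0.7, 0.056, 0.71, 0.048]
ft_force: [-0.9, -0.0, -1.2]
width: 0.0216
9.1833 [0.4453 0.1155 0.0948] [-0.8764 -0.0215 -1.1509] [-0.0848  0.1754  0.0452] 0.021625403804538423
[-0.0154 -0.0103 -0.9998]
0.4239359225180452 0.17865105009619708
```

```bash
python3 -m jog '[{"slide":[0.3,0,0],"roll":0},{"slide":[0.6,0,-0.02],"roll":0},{"slide":[0.9,0,-0.02],"roll":0},{"slide":[1.2,0,-0.02],"roll":0},{"slide":[1.2,0,-0.02],"roll":0}]'
python3 - <<'E'
from bench import r
from h import *
s=r.read_state();R=Ro.from_quat(s['eef_rot']).as_matrix();print(s['time'],s['ee_pos'],s['ft_force'],s['torque'],s['width']);print(R[:,0])
print(s['ee_pos'][:2]@[.9895,-.1445],s['ee_pos'][:2]@[.1445,.9895])
E
```

```text
time: 9.6
ee_pos: [0.445, 0.1152, 0.0823]
eef_rot: [-0.7, 0.057, 0.711, 0.048]
ft_force: [-0.6, -0.4, -1.4]
width: 0.0218
9.6 [0.445  0.1152 0.0823] [-0.6023 -0.4152 -1.435 ] [0.0002 0.1496 0.0492] 0.02176979204983159
[-0.0162 -0.0107 -0.9998]
0.4236773810697951 0.17832986690180433
```

No contact so far. I'll go on down in small steps, watching for the floor.

```bash
python3 -m jog '[{"slide":[0.2,0,0],"roll":0},{"slide":[0.4,0,-0.02],"roll":0},{"slide":[0.5,0,-0.02],"roll":0},{"slide":[0.5,0,-0.02],"roll":0}]'
python3 -m jog '[{"slide":[0.1,0,0],"roll":0},{"slide":[0.2,0,0],"roll":0},{"slide":[0.2,0,0],"roll":0}]'
python3 -m jog '[{"slide":[0.1,0,0],"roll":0},{"slide":[0.15,0,0],"roll":0},{"slide":[0.15,0,0],"roll":0}]'
```

```text
time: 9.93
ee_pos: [0.445, 0.1151, 0.0771]
eef_rot: [-0.7, 0.057, 0.711, 0.048]
ft_force: [0.0, -0.6, -1.5]
width: 0.0217
time: 10.18
ee_pos: [0.445, 0.1151, 0.0749]
eef_rot: [-0.7, 0.057, 0.711, 0.048]
ft_force: [0.6, 0.2, -1.2]
width: 0.0216
time: 10.43
ee_pos: [0.4452, 0.1151, 0.0742]
eef_rot: [-0.7, 0.057, 0.711, 0.048]
ft_force: [-2.8, -1.8, 8.2]
width: 0.0218
```

The floor is felt at 8 N at TCP z 0.0742, which matches the grasp height. Releasing.

```bash
python3 -m jog '[{"slide":[0,0,0],"roll":0},{"slide":[0,0,0],"roll":0},{"slide":[0,0,0],"roll":0},{"slide":[0,0,0],"roll":0},{"slide":[0,0,0],"roll":0}]' 0.45 20
python3 -m jog '[{"slide":[-0.6,0,0],"roll":0},{"slide":[-2,0,0],"roll":0},{"slide":[-4,0,0],"roll":0},{"slide":[-5.5,0,0],"roll":0},{"slide":[-6,0,0],"roll":0}]'
python3 -m jog '[{"slide":[-1,0,0],"roll":0},{"slide":[-3.5,0,0],"roll":0},{"slide":[-6,0,0],"roll":0},{"slide":[-7.5,0,0],"roll":0},{"slide":[-7.5,0,0],"roll":0}]'
python3 - <<'E'
from bench import r
from h import *
s=r.read_state();R=Ro.from_quat(s['eef_rot']).as_matrix();print(s['time'],s['ee_pos'],s['ft_force'],s['width']);print(R)
np.savez("w7.npz",p=s['ee_pos'],q=s['eef_rot'])
cv2.imwrite("pics/w7.png",r.camera("wrist")[:,:,::-1])
cv2.imwrite("pics/s7.png",cv2.resize(r.camera("scene")[80:340,200:400,::-1],None,fx=2.3,fy=2.3,interpolation=cv2.INTER_CUBIC))
E
```

```text
time: 10.85
ee_pos: [0.4451, 0.1151, 0.0741]
eef_rot: [-0.7, 0.057, 0.711, 0.048]
ft_force: [0.3, -0.3, -0.5]
width: 0.0447
time: 11.27
ee_pos: [0.4473, 0.1161, 0.1366]
eef_rot: [-0.701, 0.056, 0.71, 0.049]
ft_force: [1.4, -0.4, -0.9]
width: 0.048
time: 11.68
ee_pos: [0.4497, 0.1173, 0.2148]
eef_rot: [-0.702, 0.055, 0.708, 0.05]
ft_force: [-0.2, 0.1, -0.1]
width: 0.0481
11.6833 [0.4497 0.1173 0.2148] [-0.2035  0.1031 -0.0757] 0.0481420515115403
[[-0.0091 -0.1479 -0.989 ]
 [-0.0071 -0.989   0.148 ]
 [-0.9999  0.0084  0.0079]]
```

View pics/w7.png

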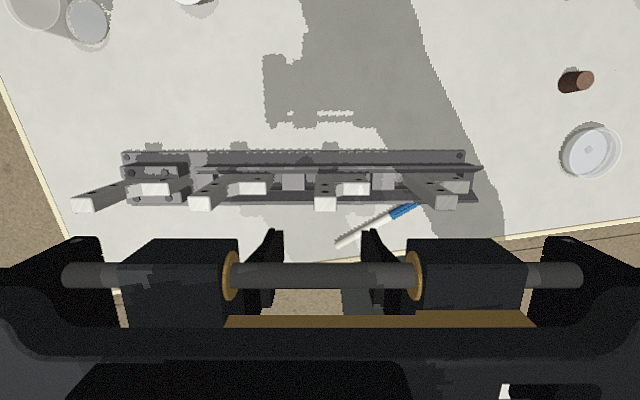

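View pics/s7.png

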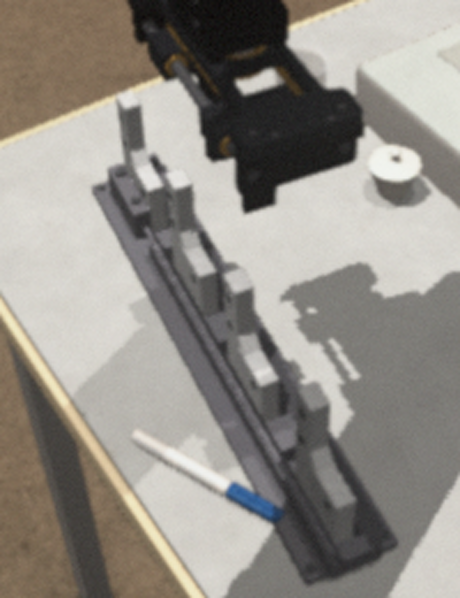

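The bracket stands in the middle place with its stem on the left, like the pattern. I'll check its height and uprightness against its neighbours by triangulating scene and wrist views.

```bash
python3 - <<'E'
import cv2,numpy as np
a=cv2.imread("pics/w7.png")[140:220,60:500];cv2.imwrite("pics/w7z.png",cv2.resize(a,None,fx=1.8,fy=1.8,interpolation=cv2.INTER_CUBIC))
E
```

```text
(no output)
```

View pics/w7z.png

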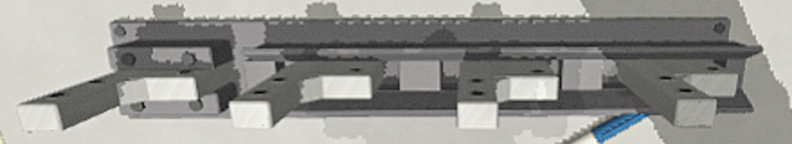

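```bash
python3 - <<'E'
from bench import r
from h import *
ci=r.camera_info("wrist");cs=r.camera_info("scene");w=np.load("w7.npz");Rt=(w['p'],w['q'])
for nm,a,s in[("patstem",(41,117),(127,101)),("lstem",(252,115),(179,181)),("midstem",(477,115),(238,279)),("rstem",(695,114),(313,395)),("lfoot",(348,87),(200,262)),("midfoot",(530,88),(262,366))]:
    pw=(60+a[0]/1.8,140+a[1]/1.8);ps=(200+s[0]/2.3,80+s[1]/2.3)
    X,e=tri([ray(ci,pw,Rt),ray(cs,ps)]);P=plane(ci,pw,.12 if "stem" in nm else .06,Rt)[:2]
    print(nm,X,np.round(e[0],2),"rack x,y on plane",P@[.9895,-.1445],P@[.1445,.9895])
E
```

```text
patstem [0.4773 0.3447 0.1174] 0.05 rack x,y on plane 0.4233186977649212 0.4077687033832774
lstem [0.462  0.2319 0.1181] 0.69 rack x,y on plane 0.4237443411050381 0.29604105111512874
midstem [0.4437 0.1148 0.1194] 0.42 rack x,y on plane 0.42300110117701256 0.17744911842207503
rstem [ 0.4277 -0.0005  0.1198] 0.55 rack x,y on plane 0.42281531405295975 0.061663110171948476
lfoot [0.4562 0.1949 0.06  ] 0.13 rack x,y on plane 0.42316022984696816 0.25886904542636546
midfoot [0.4386 0.079  0.0594] 1.05 rack x,y on plane 0.42181375419099093 0.1422271411836298
```

The middle bracket tops out at 0.119 m, in line with its neighbours' 0.118–0.120 m, and sits on the same rack line within about 1 mm. Handing in.

```bash
python3 -c "
from bench import r
print(r.close_job()); print(r.read_state()['time'])"
```

```text
the job is handed in; nothing more can be done
None
the job is handed in; nothing more can be done
```

The middle bracket was the mirrored one. I lifted it out, turned it half round above the rack and set it back in its own place, and I handed the job in at about 12 s. I never gripped or touched the other two loose brackets.

**Last checks**
- **Hand:** wrist and scene pictures show its stem on the left, the same as the pattern and the other two.
- **Seated:** its top triangulates to 119 mm, against 117–120 mm for the pattern and its neighbours. I felt the slot floor at 8 N, at the same height I had gripped it.
- **Position:** its stem is about 1 mm from where it should be along the row. Its stem and foot lie within about 1 mm of the rack line.
- **Robot:** the gripper is open, well above the rack, and touching nothing.

**Disagreements**
- The top and wrist cameras differed by about 2–3 mm across the rack, so I used a value between them.
- Two wrist views taken close together gave poor heights (e.g. 135 mm for a stem standing at 120 mm), so I did not use them.
- The tool drifted to about 1° of lean during the moves, which I allowed for when lowering the bracket.

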